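Load the card boxes into the marking jig and pin its hold-down bar

TASK

Stop the box marker by pressing its mushroom button fully down, then put every white card box that is on the bench flat into a nest of the jig, one to a nest, its long side along the nest's. Then swing the sprung hold-down bar round over the boxes, push the loose pin down into the hole in the post behind the bar so that the bar stays there when you let go, and last turn the mushroom head clockwise as far as it goes to reset the stop. Leave the other things on the bench where they are.

Things in the scene. Friction and masses are not known exactly. Their poses are not given: they have to be found in the camera images.
- jig: marking jig fixed on the bench: dark steel deck 310 by 200 by 12 mm with four shallow nests, two by two, in aluminium walls 12 mm high (tops 24 mm above the bench). Origin on the bench under the middle of the nests; their long sides run along its x. The wall along y = 0 is 26 mm wide, the others 10 mm. Seated boxes have their tops 62 mm above the bench.
- nest0 (a point): the centre of the floor of one nest of the jig. The nest is 80 mm along the jig's x and 70 mm along its y, with walls 12 mm high.
- nest1 (a point): the centre of the floor of one nest of the jig. The nest is 80 mm along the jig's x and 70 mm along its y, with walls 12 mm high.
- nest2 (a point): the centre of the floor of one nest of the jig. The nest is 80 mm along the jig's x and 70 mm along its y, with walls 12 mm high.
- nest3 (a point): the centre of the floor of one nest of the jig. The nest is 80 mm along the jig's x and 70 mm along its y, with walls 12 mm high.
- holdbar (a joint): angle (rad) of the flat steel hold-down bar about its vertical pivot. At 0, where its spring holds it, it points along the jig's +y, clear of the nests; it turns clockwise from above, and at 1.57 points along the jig's +x over the wide wall; end stop 1.75. The spring always pulls back towards 0: 0.44 N m at 0, 0.79 N m at 1.57 (3.4 N at the tongue).
- pivot (a point): pivot axis of the bar, at the bar's mid-thickness (76 mm above the bench), 120 mm from the jig's origin along its -x. The bar is 12 mm thick (70 to 82 mm above the bench) and 52 mm wide; beyond 205 mm from this axis it is a tongue 24 mm wide, ending at 268 mm in a hook that sticks out 10 mm on the trailing side.
- notch (a point): on the bar: middle of the tongue's trailing edge, in the 53 mm long notch between wide part and hook; 235 mm from the pivot along the bar, 12 mm to its trailing side, at mid-thickness. The pin's shaft, held in the gripper, can push the bar round here up to the hole; when the pin is over the hole the bar is at about 1.57, and it then leans on the pin.
- pinhole (a point): centre of the mouth of the pin hole, on top of a grey 44 mm square post of the jig, 62 mm above the bench, beyond the nests. The hole is vertical, 17 mm wide, 30 mm deep, with a small chamfer. It lies 236 mm from the pivot, just behind the tongue's trailing edge when the bar is at 1.57.
- pin: loose pin, 90 g: steel shaft 12 mm in diameter and 55 mm long below a black round knob 26 mm in diameter and 45 mm high. Origin at the lower tip of the shaft, z up the pin; the knob lies from 55 to 100 mm. It starts upright in the stand. Home in the post, its tip is 30 mm below the mouth and the knob just above the bar.
- stand: grey block 70 by 70 by 45 mm, fixed on the bench, holding the pin in a hole 17 mm wide and 30 mm deep in the middle of its top. Origin at the centre of its underside.
- stop_top (a point): centre of the top of the stop button's mushroom head: red, round, 48 mm in diameter and 22 mm high, on a short stem on a grey box 90 by 90 by 60 mm fixed on the bench. Released, its top is 104 mm above the bench and 22 mm lie free between the head's underside and the grey box.
- stop_press (a joint): how far the mushroom is pressed (m): 0 released, 0.008 fully down; a spring pushes it back up when let go (2.4 N at first, 7.2 N fully down).
- stop_turn (a joint): turn of the mushroom head (rad), clockwise seen from above: starts near 0, stop at 1.0; stiff (0.06 N m), it stays where it is left. It can be turned while up.
- box0: white card box, closed and rigid, 72 mm (its x) by 62 mm (its y) by 50 mm high, about 180 g; origin at the centre of its underside. One of up to four alike on the bench; absent ones read None.
- box1: white card box, closed and rigid, 72 mm (its x) by 62 mm (its y) by 50 mm high, about 180 g; origin at the centre of its underside. One of up to four alike on the bench; absent ones read None.
- box2: white card box, closed and rigid, 72 mm (its x) by 62 mm (its y) by 50 mm high, about 180 g; origin at the centre of its underside. One of up to four alike on the bench; absent ones read None.
- box3: white card box, closed and rigid, 72 mm (its x) by 62 mm (its y) by 50 mm high, about 180 g; origin at the centre of its underside. One of up to four alike on the bench; absent ones read None.
- tape: clear roll of tape lying flat, 96 mm wide, 24 mm high. Not part of the job; leave it.
- marker: blue marker pen, 120 mm long, lying. Not part of the job; leave it.
- bottle: pale plastic bottle, 64 mm wide, 190 mm high. Not part of the job; leave it.
- mug: white mug, 80 mm wide, 90 mm high. Not part of the job; leave it.
- padblock: brown block of coasters, 90 by 90 by 35 mm. Not part of the job; leave it.
- glue: white glue jar, 52 mm wide, 75 mm high. Not part of the job; leave it.

How it is judged:
By the outcome, as a careful person would: the job done as asked, in the order asked, and still so for the second after the job is handed in, with the robot touching nothing.
Of box0, box1, box2, box3 only 2 to 4 are there at a start; the rules pass over those that are not, and their reading is None.
At some moment in a run one of box0, box1, box2, box3 may be knocked a few centimetres aside while the robot is not near it.
It also fails if it takes over 210 s, if anything falls off the work surface, if the arm or the gripper's body presses on something with over 40 N, if the wrist force passes 120 N, or if a joint passes its speed limit or range.

ROBOT

A 6-joint arm with a two-finger parallel gripper is mounted at the origin on the work surface. World frame = base frame: x ahead of the robot, y to its left, z up, the work surface at z = 0. Lengths are in m, angles in rad, forces in N, time in s.
With the tool pointing down it reaches from about 0.35 to 0.775 m from the base axis. Payload 5.5 kg.
Tool frame: the origin (TCP) lies between the finger pads; the fingertips stand 17 mm ahead of it and the grasp point (between the pads) lies 2 mm behind it (env.finger_overhang is the distance from the TCP to the fingertips, in m); z points along the fingers, y is the line along which they close (so a half turn about z gives the same grasp; the last joint's range is limited). The gripper opens to 85 mm and grips with 20 to 120 N. Pads are 22 mm wide; open, the fingers measure 114 mm over their backs; the gripper's body (76 mm by 85 mm) begins 54 mm behind the grasp point. The pads swing forward as they close: fully open they stand 13 mm farther back than shut.
Start: joints at [1.095, 0.313, 0.046, 1.304, 0, 1.431], TCP at [0.19, 0.543, 0.216] pointing down, gripper open.
Joint ranges: [-2.76, 2.76], [-0.86, 1.69], [-1.03, 1.26], [-2.2, 2.34], [-1.47, 1.5], [-3.14, 3.14]. Speed limits (rad/s): [2.57, 2.57, 3.14, 3.14, 3.14, 3.14].

INTERFACE

Orientations are given as a unit quaternion [w, x, y, z].
In Python, from workcell import env gives the robot as it stands. The module is installed in compiled form; this text tells all that it offers.
- The arm moves only by the shell command python3 -m pendant 'ROWS' [FORCE]. ROWS is JSON, a list of rows, each a list of 5 numbers: the gripper's target within -1 to 1 (fully open at 1, half-way at 0, shut at -1), then the shift along the tool's x, y, z in m, then the turn about the tool's z in rad. A call has 1 to 8 rows; each row shifts and turns the commanded pose from where the row before left it, along the tool's axes as they then stand; what a row does not reach is not made up. A row lasts 1/8 s, in which the tool goes at most 62.5 mm and 10.7 degrees, less where a joint would pass 70% of its speed; a pose out of reach is approached as far as the arm can. A call with a gripper value outside its range is refused whole. The fingers move at their own pace and stop on an object; FORCE is the grip in N (left out, the last holds). Time passes only in rows, so rows that do not move let the fingers close. It gives the time, the measured TCP pose, the force, the opening and the grip force at its end, in the units of the state.
- env.get_state(): the state, without advancing time (a new reading comes with each control period).
- env.read_camera(name): name is "scene" or "side" or "wrist"; returns the picture (420x560x3 uint8, red, green, blue); there is no depth.
- env.calibration(name): a dict with "K" (3x3 intrinsics, pixels), "T" (4x4, takes a point from camera to world coordinates); the wrist camera has in their place "tool_from_camera" (4x4, takes a point from camera to tool coordinates, whose origin is the TCP and whose axes are the flange's). Camera axes: x right, y down, z forward; pixel columns grow to the right and rows downward; lengths in m; the calibration is good to about 2 mm. A picture is of the moment at which its call begins: read the wrist's pose just before it. calibration takes no time and is no camera call.
- env.hand_in(): hands the job in; it is judged then, once.
Trained networks look in the newest picture that a camera, given by its name, has taken for a name from the list of things; names that differ only in an ending like _2 or _b are one class to them, and where a whole thing is asked for, a point or a joint stands for the part that bears it (a point fixed in the world has none). Each returns a list of dicts, best first, with "score" (0 to 1); they miss things now and then, are a little off and sometimes report something else, mostly with a low value. They report only what shows in the picture. A call takes as long as a camera call.
- env.recognise(camera, label): "centre" ([column, row] in pixels, amid what is visible of it).
The state is a dict: "clock": time; "joint_pos": joint angles; "qvel": joint speeds; "tau": joint torques, N m; "tcp_pos": TCP position; "orientation": TCP orientation; "wrist_force": force on the tool from outside, world axes, zero at the start; "ft_torque": the same for the moment, N m; "finger_gap": finger opening in m; "grip_force": force on a finger pad.
Only numpy, scipy, OpenCV 4.12 (cv2) and the standard library are available. Lean on these libraries where they do the work, as an engineer would, in place of code of your own. Each camera call takes 0.05 s, during which the arm holds its last target. There are 200 camera calls.

## Working session

There is one attempt and no reset: what is moved stays moved. The work goes in short steps, Python scripts to look and compute and a shell command to move; the robot and the scene stay as the last step left them, time stands still between calls to the robot, and variables do not carry over. Pictures are saved under pics/ and viewed, at most 14 in all, crops included, and the job is handed in when it is done.

```bash
mkdir -p pics; cat > h.py <<'E'
import numpy as np, cv2
from workcell import env
from scipy.spatial.transform import Rotation as R
def shot(cam,name=None):
    s=env.get_state(); im=env.read_camera(cam)
    if name: cv2.imwrite(f'pics/{name}.png',im[:,:,::-1])
    return s,im
def camT(cam,s=None):
    c=env.calibration(cam)
    if cam!='wrist': return np.array(c['K']),np.array(c['T'])
    T=np.eye(4); q=s['orientation']; T[:3,:3]=R.from_quat([q[1],q[2],q[3],q[0]]).as_matrix(); T[:3,3]=s['tcp_pos']
    return np.array(c['K']),T@np.array(c['tool_from_camera'])
def ray(px,z,cam,s=None):
    K,T=camT(cam,s); d=T[:3,:3]@np.linalg.solve(K,[px[0],px[1],1.]); o=T[:3,3]
    return o+d*(z-o[2])/d[2]
def proj(p,cam,s=None):
    K,T=camT(cam,s); q=K@(T[:3,:3].T@(np.array(p)-T[:3,3])); return q[:2]/q[2]
def st():
    s=env.get_state(); q=s['orientation']; M=R.from_quat([q[1],q[2],q[3],q[0]]).as_matrix()
    print('t',round(s['clock'],2),'tcp',np.round(s['tcp_pos'],4),'x',np.round(M[:,0],3),'y',np.round(M[:,1],3),'z',np.round(M[:,2],3),'F',np.round(s['wrist_force'],1),'gap',round(s['finger_gap'],4),'j',np.round(s['joint_pos'],2)); return s,M
E
python3 - <<'E'
from h import *
st()
for c in ['scene','side']:
    shot(c,c+'0')
    print(c,np.round(env.calibration(c)['T'],2).tolist(), np.array(env.calibration(c).get('K')).tolist())
    for l,z in [('box0',.05),('stop_top',.1),('pin',.09),('stand',.045),('jig',.02),('holdbar',.08)]:
        for d in env.recognise(c,l)[:5]: print(c,l,round(d['score'],2),np.round(d['centre']),np.round(ray(d['centre'],z,c),3))
print(np.round(env.calibration('wrist')['tool_from_camera'],3).tolist())
E
```

```text
t 0.0 tcp [0.1892 0.5424 0.215 ] x [-0.944  0.33   0.   ] y [ 0.33   0.944 -0.002] z [-0.001 -0.002 -1.   ] F [-0.  -0.6 -0.3] gap 0.0858 j [1.1  0.31 0.04 1.3  0.   1.43]
scene [[-0.05, 0.7, -0.72, 1.29], [1.0, 0.04, -0.02, 0.01], [0.01, -0.72, -0.7, 0.79], [0.0, 0.0, 0.0, 1.0]] [[426.2806785319057, 0.0, 279.0747058568113], [0.0, 426.2806785319057, 207.7933941929111], [0.0, 0.0, 1.0]]
scene box0 0.97 [412. 240.] [0.62  0.298 0.05 ]
scene box0 0.65 [175. 226.] [ 0.607 -0.257  0.05 ]
scene box0 0.46 [103. 177.] [ 0.444 -0.484  0.05 ]
scene stop_top 0.74 [107. 179.] [ 0.507 -0.439  0.1  ]
scene stop_top 0.47 [322. 169.] [0.435 0.09  0.1  ]
scene stop_top 0.43 [291. 220.] [0.619 0.017 0.1  ]
scene pin 0.8 [418. 169.] [0.404 0.341 0.09 ]
scene pin 0.16 [284. 218.] [0.606 0.001 0.09 ]
scene stand 0.87 [411. 189.] [0.433 0.329 0.045]
scene stand 0.6 [287. 218.] [0.562 0.007 0.045]
scene jig 0.71 [288. 217.] [0.534 0.01  0.02 ]
scene holdbar 0.91 [322. 168.] [0.407 0.094 0.08 ]
scene holdbar 0.66 [183. 264.] [ 0.742 -0.204  0.08 ]
side [[0.82, -0.33, 0.48, 0.0], [-0.58, -0.47, 0.67, -0.8], [0.0, -0.82, -0.57, 0.76], [0.0, 0.0, 0.0, 1.0]] [[473.2715871534875, 0.0, 285.21768740856845], [0.0, 473.2715871534875, 208.41574934111685], [0.0, 0.0, 1.0]]
side box0 0.93 [231. 173.] [0.568 0.272 0.05 ]
side box0 0.71 [398. 329.] [ 0.536 -0.426  0.05 ]
side stop_top 0.75 [397. 328.] [ 0.499 -0.451  0.1  ]
side pin 0.61 [167. 168.] [0.402 0.34  0.09 ]
side pin 0.47 [245. 319.] [ 0.29  -0.267  0.09 ]
side stand 0.89 [169. 187.] [0.388 0.314 0.045]
side stand 0.6 [212. 212.] [0.43  0.134 0.045]
side jig 0.79 [265. 230.] [0.52  0.017 0.02 ]
side holdbar 0.56 [214. 212.] [0.412 0.086 0.08 ]
[[0.001, -0.957, -0.291, 0.074], [1.0, 0.001, -0.001, -0.001], [0.001, -0.291, 0.957, -0.159], [0.0, 0.0, 0.0, 1.0]]
```

View pics/scene0.png

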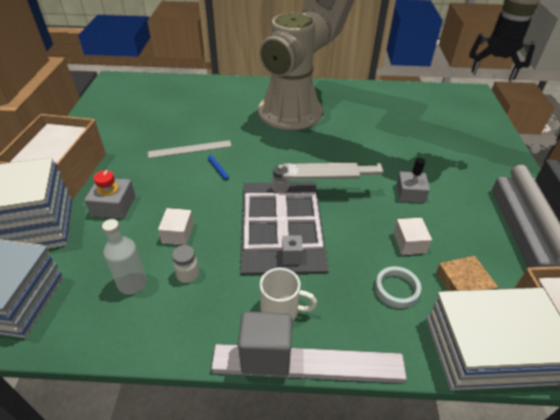

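View pics/side0.png

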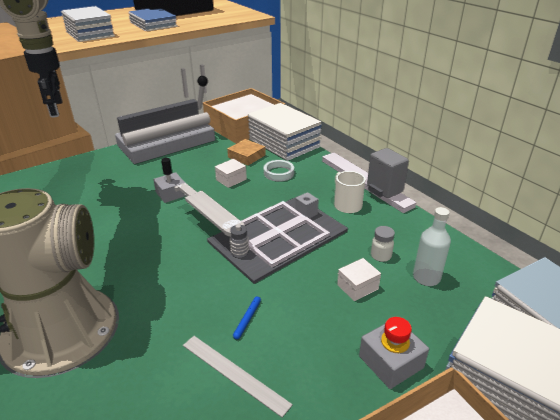

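Two white boxes show (scene (412,237) and (176,227)), with the stop at (104,180), the pin and stand at (415,180), and the jig at centre. The bar points to +y and the post is on the far side.

```bash
cat >> h.py <<'E'
def go(p,yx=None,off=0):
    """print tool-axes shift to TCP point p, and turn to bring tool x to world heading yx (deg), given mod 180"""
    s,M=st(); d=np.array(p)-s['tcp_pos']; t=M.T@d
    n=int(np.ceil(np.linalg.norm(d)/.06)); print('shift',np.round(t,4),'rows',n,'per',np.round(t/n,4))
    if yx is not None:
        h=np.degrees(np.arctan2(M[1,0],M[0,0])); e=(h-yx+90)%180-90   # tool z down: +turn = clockwise from above
        print('turn',round(np.radians(e),3),'j6 now',round(s['joint_pos'][5],2),'heading',round(h,1))
def blob(im,m):
    n,l,sts,c=cv2.connectedComponentsWithStats(m.astype(np.uint8)); i=1+np.argmax(sts[1:,4]); return c[i],sts[i],l==i
def tri(pa,ca,pb,cb):
    a0,a1=ray(pa,0,ca),ray(pa,.1,ca); b0,b1=ray(pb,0,cb),ray(pb,.1,cb)
    u,v=a1-a0,b1-b0; A=np.stack([u,-v],1); k=np.linalg.lstsq(A,b0-a0,rcond=None)[0]; p,q=a0+k[0]*u,b0+k[1]*v
    return (p+q)/2,np.linalg.norm(p-q)
E
python3 - <<'E'
from h import *
P={}
for c in ['scene','side']:
    im=cv2.imread(f'pics/{c}0.png')[:,:,::-1].astype(int)
    m=(im[:,:,0]>150)&(im[:,:,1]<60)&(im[:,:,2]<60); ce,s,_=blob(im,m); print(c,ce,s); P[c]=ce
print(tri(P['scene'],'scene',P['side'],'side'))
go([.48,.05,.30],180)
E
```

```text
scene [102.96946565 177.81679389] [ 95 173  18  10 131]
side [398.06730769 327.64903846] [385 317  26  23 416]
(array([ 0.50201148, -0.45113195,  0.09925767]), np.float64(0.0009287938945103497))
t 0.7 tcp [0.1895 0.5429 0.216 ] x [-0.944  0.33  -0.   ] y [0.33  0.944 0.   ] z [ 0.  0. -1.] F [-0.1  0.3  0.2] gap 0.0852 j [ 1.1   0.31  0.05  1.3  -0.    1.43]
shift [-0.4367 -0.3697 -0.0841] rows 10 per [-0.0437 -0.037  -0.0084]
turn -0.336 j6 now 1.43 heading 160.8
```

```bash
python3 -m pendant '[[1,-0.0437,-0.037,-0.0084,0],[1,-0.0437,-0.037,-0.0084,0],[1,-0.0437,-0.037,-0.0084,0],[1,-0.0437,-0.037,-0.0084,0],[1,-0.0437,-0.037,-0.0084,0],[1,-0.0437,-0.037,-0.0084,0],[1,-0.0437,-0.037,-0.0084,0],[1,-0.0437,-0.037,-0.0084,0]]' | tail -c 300
python3 -m pendant '[[1,-0.0437,-0.037,-0.0084,0],[1,-0.0437,-0.037,-0.0084,0],[1,0,0,0,-0.17],[1,0,0,0,-0.166],[1,0,0,0,0],[1,0,0,0,0]]' | tail -c 300
python3 - <<'E'
from h import *
st(); s,im=shot('wrist','w1'); print(env.calibration('wrist')['K'])
E
```

```text
clock: 1.7
tcp_pos: [0.4228, 0.1466, 0.2837]
orientation: [0.001, 0.167, 0.986, 0.0]
wrist_force: [0.8, 1.3, 0.4]
finger_gap: 0.0848
grip_force: 0.0
clock: 2.45
tcp_pos: [0.4801, 0.0497, 0.3]
orientation: [0.0, 0.001, 1.0, 0.0]
wrist_force: [0.8, 0.0, 0.1]
finger_gap: 0.0853
grip_force: 0.0
t 2.45 tcp [0.4801 0.0497 0.3   ] x [-1.     0.002 -0.   ] y [0.002 1.    0.   ] z [ 0.  0. -1.] F [0.8 0.  0.1] gap 0.0853 j [-0.06  0.12  0.01  1.46  0.   -0.06]
[[313.41550012   0.         278.6664816 ]
 [  0.         313.41550012 208.82410156]
 [  0.           0.           1.        ]]
```

View pics/w1.png

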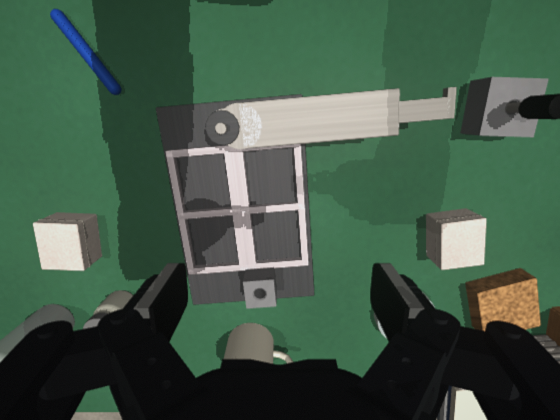

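The wrist view shows the jig (wall corners (168,152), (302,144), (310,264), (189,272)), the pin hole at (260,293), the pivot at (222,127), box tops at (64,245) and (462,242), and the stand at (505,107).

```bash
cat >> h.py <<'E'
JIG=None
def boxtop(im,s,win,thr=195,z=.05):
    x0,y0,x1,y1=win; m=np.zeros(im.shape[:2],bool); sub=im[y0:y1,x0:x1].astype(int); m[y0:y1,x0:x1]=sub.min(2)>thr
    ce,bb,l=blob(im,m); cs=cv2.findContours(l.astype(np.uint8),cv2.RETR_EXTERNAL,cv2.CHAIN_APPROX_NONE)[0]
    w=np.array([ray(p[0],z,'wrist',s)[:2] for p in max(cs,key=len)])
    r=cv2.minAreaRect((w*1000).astype(np.float32)); b=cv2.boxPoints(r); e=b[1]-b[0]; f=b[2]-b[1]
    if np.linalg.norm(f)>np.linalg.norm(e): e,f=f,e
    return np.round(r[0],1), round(np.linalg.norm(e),1),round(np.linalg.norm(f),1), round(np.degrees(np.arctan2(e[1],e[0]))%180,1), bb
E
python3 - <<'E'
from h import *
s=env.get_state(); im=cv2.imread('pics/w1.png')[:,:,::-1]
C=[ray(p,.024,'wrist',s) for p in [(168,152),(302,144),(310,264),(189,272)]]
print(np.round(C,3)); print('sides',[round(np.linalg.norm(C[i]-C[(i+1)%4]),3) for i in range(4)],'ctr',np.mean(C,0))
ex=(C[3]+C[2]-C[0]-C[1])[:2]; print('jig x heading',np.degrees(np.arctan2(ex[1],ex[0])))
ph=ray((260,293),.062,'wrist',s); pv=ray((222,127),.09,'wrist',s); print('hole',ph,'pivot',pv,np.linalg.norm((ph-pv)[:2]),np.degrees(np.arctan2(*(ph-pv)[1::-1])))
g=cv2.cvtColor(im,cv2.COLOR_RGB2GRAY)
print(boxtop(im,s,(10,200,110,285),170),boxtop(im,s,(415,200,500,285),170))
for z in (.06,.09,.115): print('pinpix',z,ray((527,107),z,'wrist',s))
print('stand',ray((494,107),.045,'wrist',s))
E
python3 - <<'E'
import cv2;im=cv2.imread('pics/w1.png')
a=cv2.resize(im[60:150,430:560],None,fx=3,fy=3,interpolation=2);b=cv2.resize(im[250:320,200:330],None,fx=3,fy=3,interpolation=2);import numpy as np
cv2.imwrite('pics/w1c.png',np.vstack([a,b]))
E
```

```text
[[ 0.456 -0.103  0.024]
 [ 0.445  0.081  0.024]
 [ 0.626  0.097  0.024]
 [ 0.64  -0.09   0.024]]
sides [np.float64(0.184), np.float64(0.181), np.float64(0.187), np.float64(0.184)] ctr [ 0.5416483  -0.00393654  0.024     ]
jig x heading 4.617550001097281
hole [0.65278582 0.021807   0.062     ] pivot [ 0.42009493 -0.01563125  0.09      ] 0.23568342137045256 9.140135036170436
(array([ 585.4, -262.9]), np.float32(70.3), np.float32(60.7), np.float32(177.6), array([  33,  223,   51,   47, 1965], dtype=int32)) (array([581.8, 308.8]), np.float32(70.3), np.float32(59.3), np.float32(8.0), array([ 442,  219,   44,   50, 1948], dtype=int32))
pinpix 0.06 [0.39818225 0.34926903 0.06      ]
pinpix 0.09 [0.39874121 0.32670089 0.09      ]
pinpix 0.115 [0.39920701 0.30789411 0.115     ]
stand [0.3978635  0.31916649 0.045     ]
```

View pics/w1c.png

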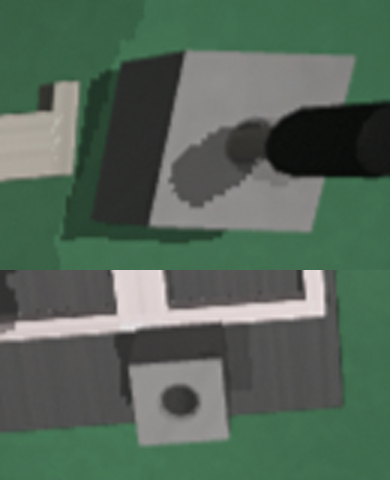

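```bash
python3 - <<'E'
from h import *
print(env.finger_overhang)
s=env.get_state()
Q=[(491.7,77),(548.3,79),(534.7,137),(480,135.3)]
C=np.array([ray(p,.045,'wrist',s) for p in Q]); print(C.round(3),C.mean(0))
go([.502,-.451,.20])
E
python3 -m pendant '[[-1,-0.0024,-0.0625,0.0125,0],[-1,-0.0024,-0.0625,0.0125,0],[-1,-0.0024,-0.0625,0.0125,0],[-1,-0.0024,-0.0625,0.0125,0],[-1,-0.0024,-0.0625,0.0125,0],[-1,-0.0024,-0.0625,0.0125,0],[-1,-0.0024,-0.0625,0.0125,0],[-1,-0.0024,-0.0625,0.0125,0]]'
python3 -m pendant '[[-1,-0.005,0,0,0],[-1,0,0,0,0],[-1,0,0,0,0]]'
python3 - <<'E'
from h import *
st(); s,im=shot('wrist','w2'); i=im.astype(int)
m=(i[:,:,0]>130)&(i[:,:,1]<70)&(i[:,:,2]<70); ce,bb,_=blob(im,m); print(ce,bb,ray(ce,.098,'wrist',s))
E
```

```text
0.017
[[0.363 0.309 0.045]
 [0.365 0.379 0.045]
 [0.435 0.379 0.045]
 [0.433 0.308 0.045]] [0.39886796 0.34387739 0.045     ]
t 2.5 tcp [0.4801 0.0498 0.3   ] x [-1.     0.002 -0.   ] y [0.002 1.    0.   ] z [ 0.  0. -1.] F [ 1.1 -0.6 -0. ] gap 0.0853 j [-0.06  0.12  0.01  1.46  0.   -0.06]
shift [-0.0227 -0.5008  0.0999] rows 9 per [-0.0025 -0.0556  0.0111]
clock: 3.5
tcp_pos: [0.4992, -0.4421, 0.2016]
orientation: [0.0, 0.001, 1.0, -0.0]
wrist_force: [0.5, 0.2, 0.8]
finger_gap: 0.0003
grip_force: 0.0
clock: 3.88
tcp_pos: [0.5046, -0.4389, 0.2027]
orientation: [0.0, -0.001, 1.0, -0.0]
wrist_force: [0.3, -0.3, 0.2]
finger_gap: 0.0002
grip_force: 0.0
t 3.88 tcp [ 0.5046 -0.4389  0.2027] x [-1.    -0.002 -0.   ] y [-0.002  1.    -0.   ] z [ 0. -0. -1.] F [ 0.3 -0.3  0.2] gap 0.0002 j [-0.84  0.51  0.3   1.37  0.   -0.84]
[262.23135643 195.9365825 ] [ 239  172   53   52 1703] [ 0.49850165 -0.45402162  0.098     ]
```

View pics/w2.png

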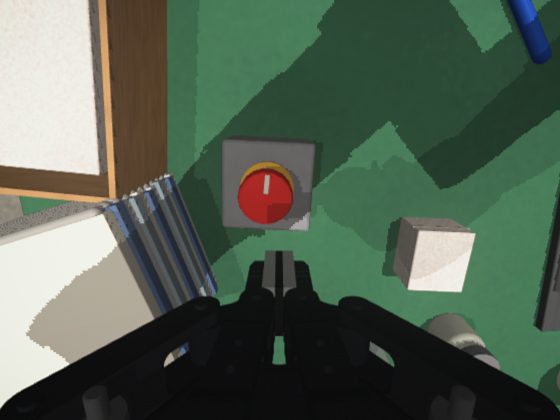

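The red head is centred at (265,197) in the wrist picture, with its pointer mark facing up; that puts it at about (0.4995,-0.4525).

```bash
python3 -m pendant '[[-1,0.005,-0.0136,0.04,0],[-1,0,0,0.037,0],[-1,0,0,0,0],[-1,0,0,0.006,0],[-1,0,0,0.004,0],[-1,0,0,0,0]]'
python3 -c "
from h import *
st()"
```

```text
clock: 4.68
tcp_pos: [0.4995, -0.4541, 0.1158]
orientation: [0.0, -0.0, 1.0, -0.0]
wrist_force: [-0.9, 0.1, -0.1]
finger_gap: -0.0
grip_force: 0.0
t 4.67 tcp [ 0.4995 -0.4541  0.1158] x [-1.    -0.    -0.001] y [-0.     1.    -0.001] z [ 0.001 -0.001 -1.   ] F [-0.9  0.1 -0.1] gap -0.0 j [-0.86  0.55  0.16  1.18  0.   -0.86]
```

```bash
python3 -m pendant '[[-1,0,0,0.003,0],[-1,0,0,0,0]]'
python3 -m pendant '[[-1,0,0,0.003,0],[-1,0,0,0,0]]'
python3 -m pendant '[[-1,0,0,0.002,0],[-1,0,0,0,0]]'
```

```text
clock: 4.92
tcp_pos: [0.499, -0.4539, 0.1118]
orientation: [-0.0, -0.0, 1.0, 0.0]
wrist_force: [-0.1, 0.1, -0.0]
finger_gap: -0.0003
grip_force: 0.0
clock: 5.18
tcp_pos: [0.4989, -0.4538, 0.1085]
orientation: [-0.0, -0.0, 1.0, 0.0]
wrist_force: [0.3, -0.6, -0.3]
finger_gap: -0.0002
grip_force: 0.0
clock: 5.42
tcp_pos: [0.499, -0.4539, 0.1066]
orientation: [-0.0, -0.0, 1.0, 0.0]
wrist_force: [0.2, 0.7, -0.4]
finger_gap: -0.0003
grip_force: 0.0
```

```bash
python3 - <<'E'
from h import *
s,im=shot('side'); a=im[220:400,300:500,::-1]; b=shot('wrist')[1][120:300,180:380,::-1]
cv2.imwrite('pics/s3.png',cv2.resize(np.hstack([a,b]),None,fx=2,fy=2,interpolation=2))
E
```

```text
(no output)
```

View pics/s3.png

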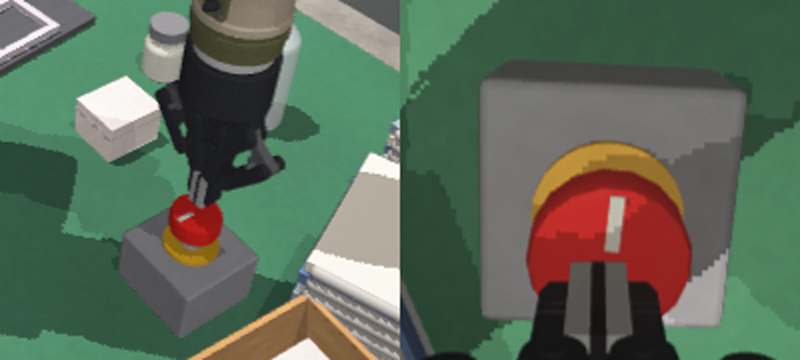

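The tips are just over the red head (left crop, about (197,200)) and haven't pressed it yet, so I'll keep going down.

```bash
python3 -m pendant '[[-1,0,0,0.003,0],[-1,0,0,0,0]]' | grep -E "pos|wrist"
python3 -m pendant '[[-1,0,0,0.003,0],[-1,0,0,0,0]]'| grep -E "pos|wrist"
python3 -m pendant '[[-1,0,0,0.003,0],[-1,0,0,0,0]]'| grep -E "pos|wrist"
```

```text
tcp_pos: [0.4989, -0.4538, 0.1035]
wrist_force: [-0.7, -0.0, -0.5]
tcp_pos: [0.4989, -0.4537, 0.1005]
wrist_force: [-0.4, 0.6, 0.2]
tcp_pos: [0.4989, -0.4538, 0.0975]
wrist_force: [-0.3, -0.6, -0.7]
```

```bash
python3 - <<'E'
from h import *
S,_=st(); print(np.round(S['ft_torque'],2))
s,im=shot('side'); a=im[220:400,300:500,::-1]; b=shot('scene')[1][110:290,40:240,::-1]
cv2.imwrite('pics/s4.png',cv2.resize(np.hstack([a,b]),None,fx=2,fy=2,interpolation=2))
for p in ([.499,-.4538,.0805],[.499,-.4538,.104],[.4995,-.4525,.104]): print(proj(p,'side')-[300,220],proj(p,'scene')-[40,110])
E
```

```text
t 6.28 tcp [ 0.4989 -0.4538  0.0975] x [-1. -0.  0.] y [-0.     1.     0.001] z [-0.     0.001 -1.   ] F [-0.3 -0.6 -0.7] gap -0.0 j [-0.86  0.56  0.13  1.14  0.   -0.86]
[-0.01 -0.04 -0.03]
[ 96.79507482 116.36367315] [64.57341303 72.65886226]
[ 98.61004547 107.64849738] [61.98105131 65.45066517]
[ 98.27160644 107.06200165] [62.4316717  65.60201128]
```

View pics/s4.png

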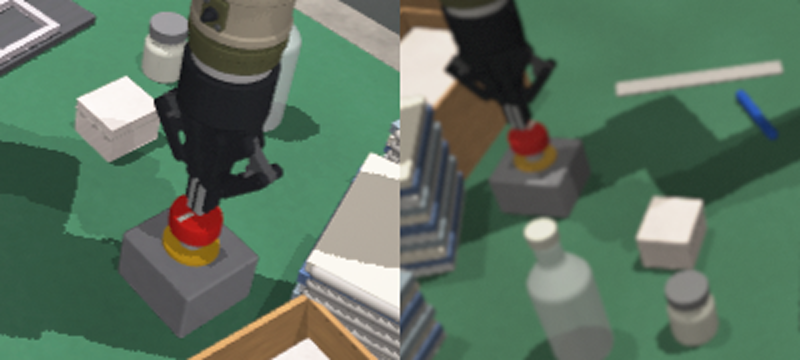

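Both views put the tips at about z=0.108, higher than the readings imply. I'll find contact by force.

```bash
python3 -m pendant '[[-1,0,0,0.003,0],[-1,0,0,0,0]]' | grep -E "pos|wrist"
python3 -m pendant '[[-1,0,0,0.003,0],[-1,0,0,0,0]]'| grep -E "pos|wrist"
python3 -m pendant '[[-1,0,0,0.003,0],[-1,0,0,0,0]]'| grep -E "pos|wrist"
```

```text
tcp_pos: [0.4989, -0.4538, 0.0945]
wrist_force: [0.0, 0.8, 0.3]
tcp_pos: [0.499, -0.4538, 0.0915]
wrist_force: [-0.0, 0.5, 0.4]
tcp_pos: [0.4992, -0.4541, 0.0888]
wrist_force: [-0.4, 0.2, 1.0]
```

```bash
python3 -m pendant '[[-1,0,0,0.002,0],[-1,0,0,0,0]]' | grep -E "pos|wrist"
python3 -m pendant '[[-1,0,0,0.002,0],[-1,0,0,0,0]]'| grep -E "pos|wrist"
python3 -m pendant '[[-1,0,0,0.003,0],[-1,0,0,0,0]]'| grep -E "pos|wrist"
```

```text
tcp_pos: [0.4992, -0.4541, 0.0872]
wrist_force: [-0.3, 0.2, 2.1]
tcp_pos: [0.4992, -0.4541, 0.0851]
wrist_force: [-0.6, -0.1, 3.8]
tcp_pos: [0.4992, -0.4541, 0.082]
wrist_force: [-0.6, 1.1, 6.3]
```

```bash
python3 -c "
from h import *
s,im=st()[0],None
s,im=shot('side'); a=im[220:400,300:500,::-1]; b=shot('scene')[1][110:290,40:240,::-1]
cv2.imwrite('pics/s5.png',cv2.resize(np.hstack([a,b]),None,fx=2,fy=2,interpolation=2))"
```

```text
t 7.88 tcp [ 0.4992 -0.4541  0.082 ] x [-1. -0. -0.] y [-0.  1. -0.] z [ 0. -0. -1.] F [-0.6  1.1  6.3] gap -0.0002 j [-0.86  0.57  0.11  1.11  0.   -0.86]
```

View pics/s5.png

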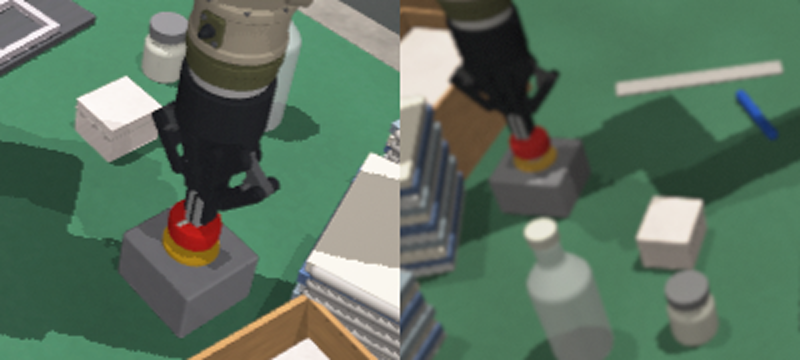

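```bash
python3 -m pendant '[[-1,0,0,0.002,0],[-1,0,0,0,0]]' | grep -E "pos|wrist"
python3 -m pendant '[[-1,0,0,0.0015,0],[-1,0,0,0,0],[-1,0,0,0,0]]'| grep -E "pos|wrist"
```

```text
tcp_pos: [0.4993, -0.4542, 0.0806]
wrist_force: [-1.0, 1.3, 7.4]
tcp_pos: [0.4993, -0.4543, 0.0805]
wrist_force: [-2.8, 2.7, 13.7]
```

```bash
python3 -m pendant '[[-1,0,0,-0.03,0],[0.5,0,0,-0.06,0],[1,0,0,0,0]]' | grep -E "pos|wrist"
python3 - <<'E'
from h import *
im=cv2.imread('pics/w2.png')[:,:,::-1]; S=dict(tcp_pos=[.5046,-.4389,.2027],orientation=[0,-.001,1,0])
print(boxtop(im,S,(390,210,482,298),170)); print('glue',ray((185,255),.075,'scene'),'bottle',ray((112,228),.19,'scene'))
go([.5854,-.2629,.10],177.6)
E
```

```text
tcp_pos: [0.5011, -0.4562, 0.1736]
wrist_force: [0.7, -1.3, 0.2]
(array([ 584.8, -262.7]), np.float32(71.2), np.float32(60.5), np.float32(177.2), array([ 408,  231,   67,   61, 3250], dtype=int32))
glue [ 0.71404458 -0.20701253  0.075     ] bottle [ 0.74940686 -0.32308883  0.19      ]
t 8.97 tcp [ 0.5011 -0.4562  0.1736] x [-1.    -0.    -0.006] y [-0.     1.    -0.007] z [ 0.006 -0.007 -1.   ] F [ 0.7 -1.3  0.2] gap 0.0356 j [-0.86  0.52  0.26  1.3   0.   -0.86]
shift [-0.0839  0.1937  0.0728] rows 4 per [-0.021   0.0484  0.0182]
turn 0.042 j6 now -0.86 heading -180.0
```

```bash
python3 -m pendant '[[1,-0.021,0.0484,0.01,0],[1,-0.021,0.0484,0.01,0],[1,-0.021,0.0484,0.01,0],[1,-0.021,0.0484,0.01,0.045],[1,0,0,0.03,0],[1,0,0,0,0],[1,0,0,0,0]]' | grep -E "pos|wrist"
python3 - <<'E'
from h import *
go([.585,-.2628,-.003],177.4)
shot('wrist','w6')
E
```

```text
tcp_pos: [0.5828, -0.2608, 0.0984]
wrist_force: [0.3, -0.9, -0.0]
t 9.85 tcp [ 0.5828 -0.2608  0.0984] x [-0.999  0.045  0.001] y [0.045 0.999 0.   ] z [-0.  0. -1.] F [ 0.3 -0.9 -0. ] gap 0.0854 j [-0.55  0.49  0.02  1.1   0.   -0.5 ]
shift [-0.0023 -0.002   0.1014] rows 2 per [-0.0012 -0.001   0.0507]
turn -0.0 j6 now -0.5 heading 177.4
```

View pics/w6.png

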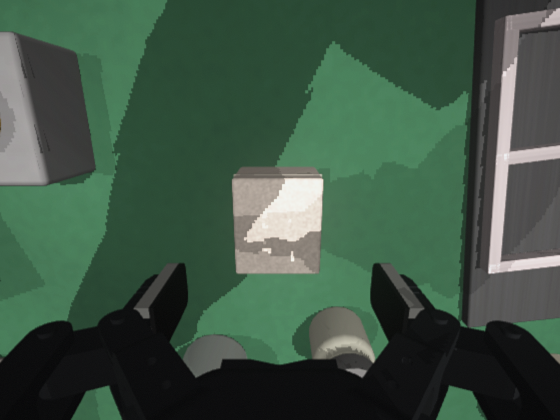

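The box is centred between the open fingers (about (278,225)). Descending.

```bash
python3 -m pendant '[[1,-0.0023,-0.002,0.05,0],[1,0,0,0.035,0],[1,0,0,0.016,0],[1,0,0,0,0]]' 30 | grep -E "pos|wrist"
python3 -m pendant '[[-1,0,0,0,0],[-1,0,0,0,0],[-1,0,0,0,0],[-1,0,0,0,0],[-1,0,0,0,0]]' 30 | grep -E "pos|wrist|gap|grip"
```

```text
tcp_pos: [0.5849, -0.2629, -0.0028]
wrist_force: [-0.3, -1.5, 0.8]
tcp_pos: [0.5867, -0.2633, -0.0004]
wrist_force: [-0.8, 0.0, 6.0]
finger_gap: 0.0613
grip_force: 34.9
```

```bash
python3 -m pendant '[[-1,0,0,-0.005,0],[-1,0,0,0,0]]' | grep -E "pos|wrist|gap|grip"
python3 -m pendant '[[-1,0,0,-0.02,0],[-1,0,0,0,0],[-1,0,0,0,0]]' | grep -E "pos|wrist|gap|grip"
python3 - <<'E'
from h import *
a=shot('side')[1][120:320,270:470,::-1]; b=shot('wrist')[1][100:300,180:380,::-1]
cv2.imwrite('pics/s7.png',cv2.resize(np.hstack([a,b]),None,fx=2,fy=2,interpolation=2))
E
```

```text
tcp_pos: [0.5853, -0.2624, 0.0028]
wrist_force: [0.3, 0.0, -2.0]
finger_gap: 0.0617
grip_force: 34.0
tcp_pos: [0.585, -0.2622, 0.0217]
wrist_force: [-0.5, 0.2, -2.6]
finger_gap: 0.0613
grip_force: 34.0
```

View pics/s7.png

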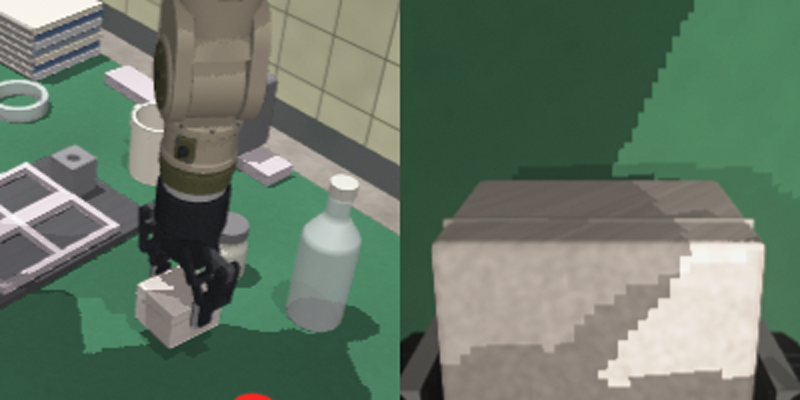

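```bash
python3 - <<'E'
from h import *
s=env.get_state(); x,y,z=s['tcp_pos']
for dz in (-.017,0,.01,.02,.03): print(dz,[np.round((proj([x+dx,y-.038,z+dz],'side')-[270,120])*2) for dx in (-.011,.011)], [np.round((proj([x+dx,y-.031,z+dz],'wrist',s)-[180,100])*2+[400,0]) for dx in (-.011,.011)])
for dz in (-.0024,.0476): print('boxedge',[np.round((proj([x+dx,y-.031,z+dz],'side')-[270,120])*2) for dx in (-.036,.036)])
a=cv2.imread('pics/s7.png')[230:350,100:280]
cv2.imwrite('pics/s7c.png',cv2.resize(a,None,fx=4,fy=4,interpolation=2))
E
```

```text
-0.017 [array([189., 357.]), array([204., 349.])] [array([494., 254.]), array([501., 321.])]
0 [array([191., 346.]), array([205., 338.])] [array([485., 276.]), array([492., 348.])]
0.01 [array([192., 339.]), array([206., 331.])] [array([478., 291.]), array([486., 367.])]
0.02 [array([193., 333.]), array([207., 325.])] [array([470., 307.]), array([479., 387.])]
0.03 [array([194., 326.]), array([208., 318.])] [array([462., 326.]), array([472., 410.])]
boxedge [array([169., 353.]), array([217., 327.])]
boxedge [array([173., 320.]), array([222., 293.])]
```

View pics/s7c.png

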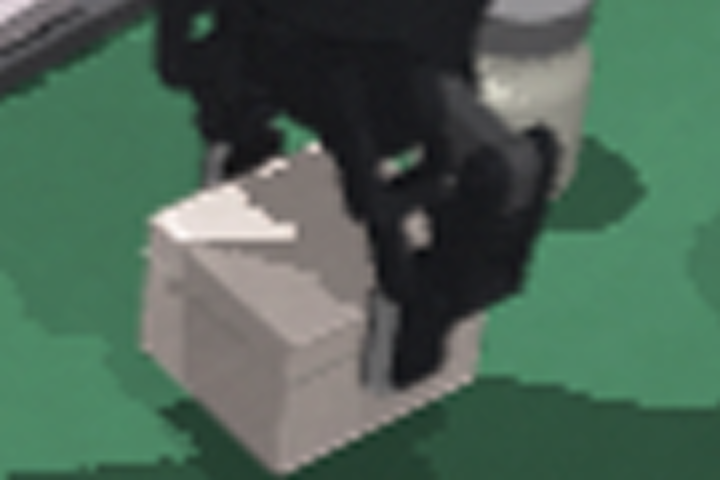

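Tips sit about 20 mm above the box's bottom, so they'll clear the walls once it's seated. Next I'll refine the jig pose by fitting the wall model to w1.

```bash
cat >> h.py <<'E'
def fitjig(im,S,x0,roi):
    from scipy.optimize import minimize
    xs=np.arange(-.105,.1051,.001); X,Y=np.meshgrid(xs,xs)
    def nest(a,b,m): return (np.abs(np.abs(a)-.045)<.04-m)&(np.abs(np.abs(b)-.048)<.035-m)
    wall=(np.abs(X)<.0945)&(np.abs(Y)<.0925)&~nest(X,Y,-.0005); out=~((np.abs(X)<.0955)&(np.abs(Y)<.0935))
    g=cv2.GaussianBlur(im.astype(np.float32).min(2),(3,3),0)
    K,T=camT('wrist',S)
    def cost(p):
        c,s_=np.cos(p[2]),np.sin(p[2]); P=np.stack([p[0]+c*X-s_*Y,p[1]+s_*X+c*Y,np.full_like(X,.024)],-1)
        q=(P-T[:3,3])@T[:3,:3]@K.T; u=(q[...,0]/q[...,2]).astype(np.float32); v=(q[...,1]/q[...,2]).astype(np.float32)
        ok=(u>roi[0])&(u<roi[2])&(v>roi[1])&(v<roi[3]); val=cv2.remap(g,u,v,1)
        return val[ok&~wall].mean()-val[ok&wall].mean()
    best=min((minimize(cost,np.array(x0)+d,method='Nelder-Mead',options=dict(initial_simplex=np.array(x0)+np.array(d)+np.array([[0,0,0],[.004,0,0],[0,.004,0],[0,0,.02]]))) for d in ([0,0,0],[.003,.003,.01],[-.003,-.003,-.01])),key=lambda r:r.fun)
    return best.x,best.fun
E
python3 - <<'E'
from h import *
im=cv2.imread('pics/w1.png')[:,:,::-1]; S=dict(tcp_pos=[.4801,.0497,.3],orientation=[0,.001,1,0])
x,f=fitjig(im,S,[.541,-.0045,.08],(150,150,315,275)); print(x,np.degrees(x[2]),f)
im=cv2.imread('pics/w6.png')[:,:,::-1]; S=dict(tcp_pos=[.5828,-.2608,.0984],orientation=R.from_matrix(np.array([[-.999,.045,0],[.045,.999,0],[0,0,-1]])).as_quat()[[3,0,1,2]])
print(np.round([ray(p,.024,'wrist',S) for p in [(514,24),(489,273)]],4))
J=x; c,s_=np.cos(J[2]),np.sin(J[2])
for a,b in [(-.095,-.093),(.095,-.093),(.045,-.048),(.045,.048)]: print(a,b,J[0]+c*a-s_*b,J[1]+s_*a+c*b)
go([J[0]+c*.045+s_*.048,J[1]+s_*.045-c*.048,.10],np.degrees(J[2]))
E
```

```text
[ 0.54039248 -0.00688669  0.08322035] 4.76817462763456 -98.57023620605469
[[ 0.4588 -0.1008  0.024 ]
 [ 0.6423 -0.0898  0.024 ]]
-0.095 -0.093 0.45345182006237356 -0.10746164770893964
0.095 -0.093 0.6427942652142885 -0.09166802672152591
0.045 -0.048 0.5892267115193971 -0.05097997944539176
0.045 0.048 0.5812467767047039 0.0446877823155758
t 11.75 tcp [ 0.5846 -0.2621  0.0214] x [-0.999  0.045  0.001] y [0.045 0.999 0.001] z [-0.001  0.001 -1.   ] F [ 1.2  0.5 -1. ] gap 0.0613 j [-0.55  0.55 -0.08  0.94  0.   -0.5 ]
shift [ 0.005   0.2111 -0.0784] rows 4 per [ 0.0012  0.0528 -0.0196]
turn -0.128 j6 now -0.5 heading 177.4
```

```bash
python3 -m pendant '[[-1,0,0,-0.05,0],[-1,0.0013,0.0531,0,0],[-1,0.0013,0.0531,0,0],[-1,0.0013,0.0531,0,0],[-1,0.0013,0.0531,0,-0.128],[-1,0,0,0,0],[-1,0,0,0,0]]' | grep -E "pos|wrist|gap"
python3 - <<'E'
from h import *
go([.589,-.0498,.035],4.77)
E
```

```text
tcp_pos: [0.5894, -0.0499, 0.072]
wrist_force: [-0.2, -0.6, -2.7]
finger_gap: 0.0619
t 12.62 tcp [ 0.5894 -0.0499  0.072 ] x [-0.997 -0.083  0.001] y [-0.083  0.997 -0.   ] z [-0.001 -0.    -1.   ] F [-0.2 -0.6 -2.7] gap 0.0619 j [-0.22  0.42 -0.16  0.99 -0.   -0.3 ]
shift [0.0004 0.0001 0.037 ] rows 1 per [0.0004 0.0001 0.037 ]
turn 0.0 j6 now -0.3 heading -175.2
```

```bash
python3 -m pendant '[[-1,0,0,0.037,0],[-1,0,0,0.008,0],[-1,0,0,0.005,0],[-1,0,0,0,0]]' | grep -E "pos|wrist|gap"
python3 -m pendant '[[-1,0,0,0.005,0],[-1,0,0,0,0],[-1,0,0,0,0]]' | grep -E "pos|wrist|gap"
```

```text
tcp_pos: [0.5899, -0.0507, 0.0228]
wrist_force: [0.4, -0.8, -2.4]
finger_gap: 0.061
tcp_pos: [0.5897, -0.05, 0.0177]
wrist_force: [-0.5, -0.2, -2.6]
finger_gap: 0.0612
```

No contact with the walls, so the box is inside the nest. I'll lower it to the floor and release with a partial opening.

```bash
python3 -m pendant '[[-1,0,0,0.003,0],[-1,0,0,0,0],[-1,0,0,0,0]]' | grep -E "pos|wrist"
python3 -m pendant '[[-1,0,0,0.002,0],[-1,0,0,0,0]]' | grep -E "pos|wrist"
```

```text
tcp_pos: [0.5895, -0.05, 0.0144]
wrist_force: [-0.6, 0.7, -2.1]
tcp_pos: [0.5894, -0.05, 0.0122]
wrist_force: [0.5, 0.5, -1.0]
```

```bash
python3 -m pendant '[[-1,0,0,0.002,0],[-1,0,0,0,0]]' | grep -E "pos|wrist"
python3 -m pendant '[[0.7,0,0,0,0],[0.7,0,0,0,0],[0.7,0,0,-0.03,0],[0.7,0,0,-0.06,0],[1,0,0,-0.06,0]]' | grep -E "pos|wrist|gap"
python3 - <<'E'
from h import *
go([.582,.309,.10],8.0)
E
```

```text
tcp_pos: [0.5896, -0.05, 0.0116]
wrist_force: [-2.5, -0.4, 6.4]
tcp_pos: [0.5892, -0.05, 0.1614]
wrist_force: [1.6, -0.0, 0.8]
finger_gap: 0.0851
t 15.0 tcp [ 0.5892 -0.05    0.1614] x [-0.997 -0.083  0.001] y [-0.083  0.997  0.   ] z [-0.001  0.    -1.   ] F [ 1.6 -0.   0.8] gap 0.0851 j [-0.22  0.37 -0.01  1.19  0.   -0.3 ]
shift [-0.0227  0.3583  0.0616] rows 7 per [-0.0032  0.0512  0.0088]
turn -0.056 j6 now -0.3 heading -175.2
```

```bash
python3 -m pendant '[[1,-0.0032,0.0512,0,0],[1,-0.0032,0.0512,0,0],[1,-0.0032,0.0512,0,0],[1,-0.0032,0.0512,0,0],[1,-0.0032,0.0512,0,0],[1,-0.0032,0.0512,0,-0.056],[1,0,0,0,0],[1,0,0,0,0]]' | grep -E "pos|wrist"
python3 - <<'E'
from h import *
s,im=shot('wrist','w8')
d=env.recognise('wrist','box0'); print([(round(k['score'],2),np.round(k['centre']),ray(k['centre'],.05,'wrist',s).round(3)) for k in d])
p=proj([.582,.309,.05],'wrist',s); print(p); u,v=map(int,p)
for t in (150,170): print(boxtop(im,s,(max(u-70,0),max(v-70,0),u+70,min(v+60,420)),t))
E
```

```text
tcp_pos: [0.583, 0.2576, 0.16]
wrist_force: [0.3, -0.1, -1.0]
[(0.92, array([333., 203.]), array([0.577, 0.305, 0.05 ]))]
[336.55026716 208.03429891]
(array([582.4, 308.6]), np.float32(71.0), np.float32(60.7), np.float32(8.0), array([ 302,  169,   72,   77, 5151], dtype=int32))
(array([581.9, 308.5]), np.float32(70.0), np.float32(60.4), np.float32(8.1), array([ 302,  169,   71,   76, 5050], dtype=int32))
```

```bash
python3 -m pendant '[[1,-0.0064,0.0506,0,0],[1,0,0,0.06,0],[1,0,0,0,0]]' | grep -E "pos"
python3 - <<'E'
from h import *
go([.5823,.3086,.0],8.0)
E
```

```text
tcp_pos: [0.5786, 0.3061, 0.0955]
t 16.48 tcp [0.5786 0.3061 0.0955] x [-0.99  -0.137  0.01 ] y [-0.137  0.991 -0.003] z [-0.01  -0.004 -1.   ] F [-0.8 -0.5 -0.3] gap 0.0852 j [ 0.36  0.53  0.08  1.13 -0.    0.23]
shift [-0.005   0.0022  0.0954] rows 2 per [-0.0025  0.0011  0.0477]
turn -0.002 j6 now 0.23 heading -172.1
```

```bash
python3 -m pendant '[[1,0,0,0.03,0],[1,0,0,0,0],[1,0,0,0,0]]' | grep -E "pos"
python3 - <<'E'
from h import *
go([.5823,.3086,.0],8.0)
E
```

```text
tcp_pos: [0.5838, 0.3082, 0.0727]
t 16.85 tcp [0.5838 0.3082 0.0727] x [-0.991 -0.137 -0.002] y [-0.137  0.991  0.001] z [ 0.002  0.001 -1.   ] F [ 0.5 -0.4 -0.2] gap 0.0854 j [ 0.36  0.54  0.04  1.07 -0.    0.23]
shift [0.0016 0.0005 0.0727] rows 2 per [0.0008 0.0003 0.0363]
turn -0.002 j6 now 0.23 heading -172.1
```

```bash
python3 -m pendant '[[1,0.0016,0,0.045,0],[1,0,0,0.027,0],[1,0,0,0,0],[-1,0,0,0,0],[-1,0,0,0,0],[-1,0,0,0,0],[-1,0,0,0,0],[-1,0,0,0,0]]' 30 | grep -E "pos|wrist|gap|grip"
python3 -m pendant '[[-1,0,0,-0.03,0],[-1,0,0,-0.04,0],[-1,0,0,0,0],[-1,0,0,0,0]]' | grep -E "pos|wrist|gap|grip"
python3 - <<'E'
from h import *
x,y,h=.5402,-.0055,np.radians(4.77); c,s=np.cos(h),np.sin(h)
go([x+c*.045-s*.048,y+s*.045+c*.048,.07],4.77)
E
```

```text
tcp_pos: [0.5829, 0.3092, 0.0011]
wrist_force: [-0.0, -0.7, 6.3]
finger_gap: 0.0616
grip_force: 34.7
tcp_pos: [0.5807, 0.3084, 0.0682]
wrist_force: [0.1, -0.0, -2.9]
finger_gap: 0.0617
grip_force: 33.8
t 18.35 tcp [0.5807 0.3084 0.0682] x [-0.99  -0.139  0.   ] y [-0.139  0.99   0.   ] z [-0.  0. -1.] F [ 0.1 -0.  -2.9] gap 0.0617 j [0.37 0.54 0.03 1.06 0.   0.23]
shift [ 0.036  -0.2599 -0.0018] rows 5 per [ 0.0072 -0.052  -0.0004]
turn 0.056 j6 now 0.23 heading -172.0
```

```bash
python3 -m pendant '[[-1,0.0072,-0.052,-0.001,0],[-1,0.0072,-0.052,-0.001,0],[-1,0.0072,-0.052,-0.001,0],[-1,0.0072,-0.052,-0.001,0],[-1,0.0072,-0.052,-0.001,0.056],[-1,0,0,0,0],[-1,0,0,0,0],[-1,0,0,0,0]]' | grep -E "pos|wrist|gap"
python3 - <<'E'
from h import *
x,y,h=.5402,-.0055,np.radians(4.77); c,s=np.cos(h),np.sin(h)
go([x+c*.045-s*.048,y+s*.045+c*.048,.032],4.77)
E
```

```text
tcp_pos: [0.5808, 0.0473, 0.0727]
wrist_force: [0.2, 0.3, -2.3]
finger_gap: 0.0615
t 19.35 tcp [0.5808 0.0473 0.0727] x [-0.996 -0.085  0.001] y [-0.085  0.996  0.001] z [-0.001  0.    -1.   ] F [ 0.2  0.3 -2.3] gap 0.0615 j [-0.06  0.41 -0.18  0.99  0.   -0.14]
shift [-0.0002 -0.0013  0.0407] rows 1 per [-0.0002 -0.0013  0.0407]
turn 0.002 j6 now -0.14 heading -175.1
```

```bash
python3 -m pendant '[[-1,0,-0.0013,0.04,0],[-1,0,0,0.01,0],[-1,0,0,0.005,0],[-1,0,0,0,0],[-1,0,0,0,0]]' | grep -E "pos|wrist|gap"
python3 -m pendant '[[-1,0,0,0.004,0],[-1,0,0,0.001,0],[-1,0,0,0,0]]' | grep -E "pos|wrist"
```

```text
tcp_pos: [0.5824, 0.0448, 0.0195]
wrist_force: [0.7, 0.0, -0.9]
finger_gap: 0.0615
tcp_pos: [0.5814, 0.0446, 0.0134]
wrist_force: [-0.3, -0.2, -1.4]
```

```bash
python3 -m pendant '[[-1,0,0,0.002,0],[-1,0,0,0,0]]' | grep -E "pos|wrist"
python3 -m pendant '[[0.7,0,0,0,0],[0.7,0,0,0,0],[0.7,0,0,-0.03,0],[0.7,0,0,-0.06,0],[1,0,0,-0.06,0],[1,0,0,-0.06,0],[1,0,0,-0.03,0],[1,0,0,0,0]]' | grep -E "pos|wrist|gap"
python3 - <<'E'
from h import *
s,im=shot('wrist'); 
for w in ((150,100,285,330),(270,100,420,330)): print(boxtop(im,s,w,160,.062))
print([(round(k['score'],2),np.round(k['centre']),ray(k['centre'],.062,'wrist',s).round(3)) for k in env.recognise('wrist','box0')])
cv2.imwrite('pics/w9.png',im[:,:,::-1])
go([.36,.24,.25])
E
```

```text
tcp_pos: [0.5815, 0.0447, 0.0131]
wrist_force: [-5.5, -0.2, 10.5]
tcp_pos: [0.5832, 0.0446, 0.2544]
wrist_force: [0.7, 0.2, -0.3]
finger_gap: 0.0854
(array([551. ,   2.5]), np.float32(100.6), np.float32(92.0), np.float32(40.5), array([ 187,  100,   98,  104, 2438], dtype=int32))
(array([556.4,  57.1]), np.float32(123.2), np.float32(51.6), np.float32(4.8), array([ 270,  100,   48,  112, 3414], dtype=int32))
[(0.62, array([197., 174.]), array([ 0.584, -0.05 ,  0.062])), (0.6, array([280., 177.]), array([0.579, 0.044, 0.062])), (0.35, array([253.,  77.]), array([0.476, 0.008, 0.062])), (0.28, array([236., 325.]), array([0.782, 0.003, 0.062]))]
t 21.7 tcp [0.5813 0.0447 0.2506] x [-0.997 -0.083  0.001] y [-0.083  0.997  0.   ] z [-0.001  0.    -1.   ] F [ 0.3 -0.3 -0.5] gap 0.0854 j [-0.06  0.32  0.15  1.39  0.   -0.14]
shift [0.2044 0.213  0.0008] rows 5 per [0.0409 0.0426 0.0002]
```

View pics/w9.png

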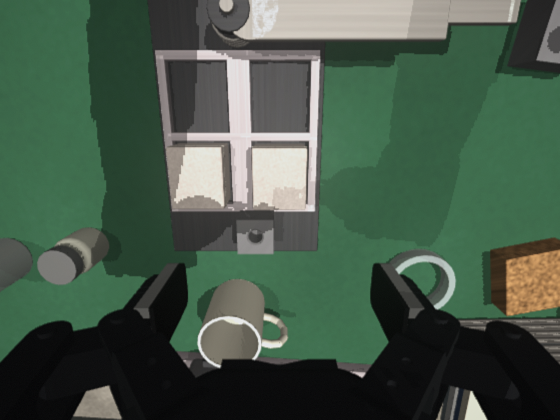

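Both boxes lie flat in the far nests, tops at about (198,178) and (280,178), and the hole is at (256,237). Now the pin.

```bash
python3 -m pendant '[[1,0.0137,0.0522,0,0],[1,0.0137,0.0522,0,0],[1,0.0137,0.0522,0,0],[1,0.0137,0.0522,0,0],[1,0.0137,0.0522,0,0],[1,0.0137,0.0522,0,0],[1,0,0,0,0],[1,0,0,0,0]]' | grep -E "pos|wrist"
python3 - <<'E'
from h import *
im0=cv2.imread('pics/w9.png'); S=dict(tcp_pos=[.5813,.0447,.2506],orientation=R.from_matrix(np.array([[-.9966,-.083,0],[-.083,.9966,0],[0,0,-1]])).as_quat()[[3,0,1,2]])
g=cv2.cvtColor(im0,cv2.COLOR_BGR2GRAY)[225:249,242:270]; m=g<75; ce=blob(g,m)[0]; print('hole px',ce+[242,225], ray(ce+[242,225],.062,'wrist',S), ray((256,237),.062,'wrist',S))
s,im=shot('wrist','w10'); st()
p=proj([.3989,.3439,.115],'wrist',s); print(p); u,v=map(int,p)
w=im[max(v-50,0):v+50,u-50:u+50].astype(int); m=w.max(2)<60; ce,bb,l=blob(w,m); o=np.array([u-50,max(v-50,0)]); print(ce+o,bb)
ys,xs=np.nonzero(l); c,r=cv2.minEnclosingCircle(np.stack([xs,ys],1).astype(np.float32)); print(c+o,r,ray(c+o,.115,'wrist',s))
print('pix->',[(round(k['score'],2),np.round(k['centre']),ray(k['centre'],.095,'wrist',s).round(4)) for k in env.recognise('wrist','pin')])
cv2.imwrite('pics/w10c.png',cv2.resize(im[max(v-70,0):v+70,u-90:u+90,::-1],None,fx=4,fy=4,interpolation=2)); print(o)
E
```

```text
tcp_pos: [0.4728, 0.3496, 0.2496]
wrist_force: [0.0, -1.1, 0.5]
hole px [254.96842105 237.27368421] [0.64980995 0.02123157 0.062     ] [0.64935713 0.02243417 0.062     ]
t 22.75 tcp [0.4733 0.349  0.25  ] x [-0.997 -0.082  0.002] y [-0.082  0.997 -0.001] z [-0.002 -0.001 -1.   ] F [-0.3  0.2  0.8] gap 0.0854 j [ 0.5   0.34  0.16  1.4  -0.    0.42]
[280.48792505 114.63635357]
[278.97738288 114.32310178] [ 35  36  28  29 619]
[278.86997986 114.17653275] 14.203302383422852 [0.39862909 0.34242043 0.115     ]
pix-> [(0.83, array([280., 113.]), array([0.3971, 0.3435, 0.095 ]))]
[230  64]
```

View pics/w10c.png

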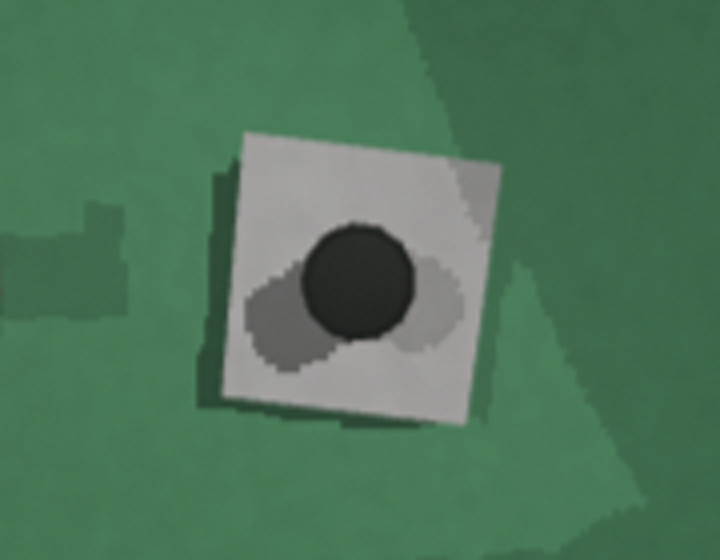

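The knob is a clean dark disc at crop (358,282), upright, at about (0.3986,0.3424).

```bash
python3 -m pendant '[[1,0.04,0,0,0],[1,0.035,0,0.04,0],[1,0,0,0.06,0],[1,0,0,0.04,0],[1,0,0,0,0],[1,0,0,0,0]]' | grep -E "pos|wrist"
python3 - <<'E'
from h import *
go([.3986,.3424,.0585])
E
```

```text
tcp_pos: [0.4001, 0.3436, 0.1129]
wrist_force: [0.1, 0.7, 0.6]
t 23.55 tcp [0.4001 0.3436 0.1129] x [-0.997 -0.082 -0.002] y [-0.082  0.997  0.001] z [ 0.002  0.001 -1.   ] F [0.1 0.7 0.6] gap 0.0854 j [ 0.56  0.27 -0.27  1.03  0.    0.48]
shift [ 0.0017 -0.0011  0.0544] rows 1 per [ 0.0017 -0.0011  0.0544]
```

```bash
python3 -m pendant '[[1,0.0017,-0.001,0.03,0],[1,0,0,0.024,0],[1,0,0,0,0]]' 80 | grep -E "pos|wrist"
python3 -m pendant '[[-1,0,0,0,0],[-1,0,0,0,0],[-1,0,0,0,0],[-1,0,0,0,0],[-1,0,0,0,0],[-1,0,0,0,0],[-1,0,0,0,0],[-1,0,0,0,0]]' 80 | grep -E "pos|wrist|gap|grip"
```

```text
tcp_pos: [0.3976, 0.3425, 0.058]
wrist_force: [-0.8, 0.4, 1.1]
tcp_pos: [0.3977, 0.3431, 0.0584]
wrist_force: [0.1, -0.0, 6.0]
finger_gap: 0.0244
grip_force: 78.1
```

```bash
python3 -m pendant '[[-1,0,0,-0.045,0],[-1,0,0,-0.05,0],[-1,0,0,0,0],[-1,0,0,0,0]]' | grep -E "pos|wrist|gap|grip"
python3 - <<'E'
from h import *
print('pin',[(round(k['score'],2),np.round(k['centre'])) for c in ['side'] if shot(c) for k in env.recognise(c,'pin')])
s=env.get_state(); print(proj(s['tcp_pos']+np.array([0,0,.035]),'side'))
go([.3771,.2167,.155])
E
```

```text
tcp_pos: [0.3968, 0.3425, 0.1519]
wrist_force: [0.5, -0.6, -1.4]
finger_gap: 0.0241
grip_force: 79.2
pin [(0.62, array([164., 149.]))]
[159.92781808 137.35689702]
t 25.52 tcp [0.3961 0.342  0.1508] x [-0.997 -0.083  0.003] y [-0.083  0.997 -0.001] z [-0.003 -0.002 -1.   ] F [-0.2 -0.2 -1.3] gap 0.0243 j [ 0.56  0.25 -0.21  1.12  0.    0.48]
shift [ 0.0293 -0.1232 -0.004 ] rows 3 per [ 0.0098 -0.0411 -0.0013]
```

```bash
python3 -m pendant '[[-1,0.0098,-0.041,-0.001,0],[-1,0.0098,-0.041,-0.001,0],[-1,0.0098,-0.041,-0.001,0],[-1,0,0,0,0],[-1,0,0,0,0]]' | grep -E "pos|wrist|gap"
python3 - <<'E'
from h import *
go([.3771,.2167,.1105])
s,im=shot('wrist','w11'); cv2.imwrite('pics/w11c.png',np.hstack([cv2.resize(im[:,:,::-1],(400,300)),cv2.resize(shot('side','s11')[1][150:270,130:290,::-1],(400,300),interpolation=2)]))
E
```

```text
tcp_pos: [0.3778, 0.2175, 0.1546]
wrist_force: [-0.5, 0.3, -1.1]
finger_gap: 0.0245
t 26.15 tcp [0.3778 0.2175 0.1546] x [-0.997 -0.082  0.001] y [-0.082  0.997  0.   ] z [-0.001  0.    -1.   ] F [-0.5  0.3 -1.1] gap 0.0245 j [ 0.34  0.08 -0.4   1.09  0.    0.26]
shift [ 0.0007 -0.0008  0.0442] rows 1 per [ 0.0007 -0.0008  0.0442]
```

View pics/w11c.png

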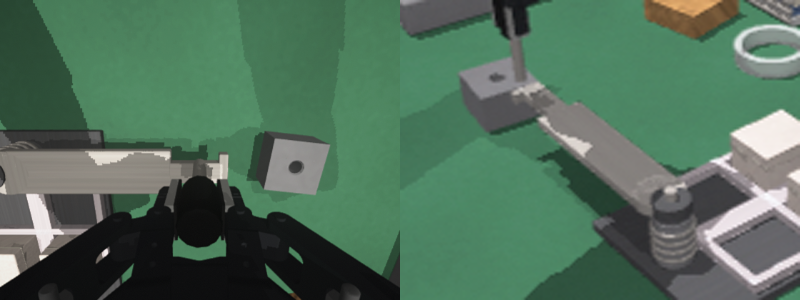

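The pin hangs upright at (200,200), over the notch between the wide part and the hook. Now lowering behind the tongue.

```bash
python3 -m pendant '[[-1,0.0035,0,0.02,0],[-1,0,0,0.012,0],[-1,0,0,0,0],[-1,0,0,0,0]]' | grep -E "pos|wrist"
python3 -m pendant '[[-1,0,0,0.012,0],[-1,0,0,0,0],[-1,0,0,0,0]]' | grep -E "pos|wrist"
python3 - <<'E'
from h import *
J=np.array([.5402,-.0055]);h=np.radians(4.77);c,s=np.cos(h),np.sin(h);Rj=np.array([[c,-s],[s,c]])
S,M=st(); prev=S['tcp_pos'][:2]
for th in list(np.arange(0,1.51,.1))+[1.57]:
    p=J+Rj@(np.array([-.12,0])+.2355*np.array([np.sin(th),np.cos(th)])+.018*np.array([-np.cos(th),np.sin(th)]))
    d=M[:2,:2].T@(p-prev); print(round(th,2),p.round(4),d.round(4)); prev=p
E
```

```text
tcp_pos: [0.3749, 0.2176, 0.1237]
wrist_force: [-0.0, -0.5, -1.6]
tcp_pos: [0.3745, 0.2172, 0.1114]
wrist_force: [-0.5, -0.6, -1.3]
t 27.12 tcp [0.3745 0.2172 0.1114] x [-0.997 -0.083  0.   ] y [-0.083  0.997  0.   ] z [-0. -0. -1.] F [-0.5 -0.6 -1.3] gap 0.0242 j [ 0.34  0.1  -0.48  0.98  0.    0.26]
0.0 [0.3831 0.2177] [-0.0086 -0.0003]
0.1 [0.4066 0.2203] [-0.0236  0.0006]
0.2 [0.4302 0.2205] [-0.0235 -0.0017]
0.3 [0.4537 0.2184] [-0.0233 -0.0041]
0.4 [0.4769 0.2139] [-0.0227 -0.0064]
0.5 [0.4995 0.2072] [-0.022  -0.0086]
0.6 [0.5213 0.1982] [-0.021  -0.0108]
0.7 [0.5421 0.187 ] [-0.0198 -0.0128]
0.8 [0.5618 0.1739] [-0.0185 -0.0147]
0.9 [0.58   0.1589] [-0.0169 -0.0165]
1.0 [0.5966 0.1421] [-0.0152 -0.0181]
1.1 [0.6114 0.1237] [-0.0133 -0.0195]
1.2 [0.6244 0.104 ] [-0.0113 -0.0208]
1.3 [0.6353 0.0831] [-0.0091 -0.0218]
1.4 [0.644  0.0611] [-0.0069 -0.0226]
1.5 [0.6506 0.0384] [-0.0046 -0.0232]
1.57 [0.6538 0.0222] [-0.0019 -0.0164]
```

```bash
python3 -m pendant '[[-1,-0.0086,-0.0003,0,0],[-1,-0.012,0.0003,0,0],[-1,-0.0116,0.0003,0,0],[-1,-0.0118,-0.0008,0,0],[-1,-0.0117,-0.0009,0,0],[-1,-0.0117,-0.002,0,0],[-1,-0.0116,-0.0021,0,0],[-1,0,0,0,0]]' | grep -E "pos|wrist|gap"
```

```text
tcp_pos: [0.4548, 0.2185, 0.1113]
wrist_force: [-2.4, 1.1, -0.1]
finger_gap: 0.0239
```

The force shows the bar leaning on the pin (about 2 N). Continuing round the arc.

```bash
python3 -m pendant '[[-1,-0.0113,-0.0032,0,0],[-1,-0.0114,-0.0032,0,0],[-1,-0.011,-0.0043,0,0],[-1,-0.011,-0.0043,0,0],[-1,-0.0105,-0.0054,0,0],[-1,-0.0105,-0.0054,0,0],[-1,-0.0099,-0.0064,0,0],[-1,-0.0099,-0.0064,0,0]]' | grep -E "pos|wrist|gap"
python3 -m pendant '[[-1,-0.0093,-0.0073,0,0],[-1,-0.0092,-0.0074,0,0],[-1,-0.0085,-0.0082,0,0],[-1,-0.0084,-0.0083,0,0],[-1,-0.0076,-0.009,0,0],[-1,-0.0076,-0.0091,0,0],[-1,0,0,0,0],[-1,0,0,0,0]]' | grep -E "pos|wrist|gap"
python3 - <<'E'
from h import *
go([.5966,.1421,.111])
E
```

```text
tcp_pos: [0.5428, 0.1867, 0.1114]
wrist_force: [-4.0, -0.1, -0.1]
finger_gap: 0.0243
tcp_pos: [0.5968, 0.1424, 0.1115]
wrist_force: [-2.1, 3.2, -0.9]
finger_gap: 0.0245
t 30.12 tcp [0.5968 0.1424 0.1115] x [-0.997 -0.083 -0.   ] y [-0.083  0.997  0.001] z [ 0.     0.001 -1.   ] F [-2.1  3.2 -0.9] gap 0.0245 j [ 0.1   0.43 -0.04  1.1   0.    0.02]
shift [ 0.0003 -0.0003  0.0005] rows 1 per [ 0.0003 -0.0003  0.0005]
```

```bash
python3 -m pendant '[[-1,-0.0067,-0.0097,0,0],[-1,-0.0066,-0.0098,0,0],[-1,-0.0057,-0.0104,0,0],[-1,-0.0056,-0.0104,0,0],[-1,-0.0046,-0.0109,0,0],[-1,-0.0045,-0.0109,0,0],[-1,0,0,0,0]]' | grep -E "pos|wrist|gap"
python3 -m pendant '[[-1,-0.0035,-0.0113,0,0],[-1,-0.0034,-0.0113,0,0],[-1,-0.0023,-0.0116,0,0],[-1,-0.0023,-0.0116,0,0],[-1,0,0,0,0],[-1,0,0,0,0]]' | grep -E "pos|wrist|gap"
python3 - <<'E'
from h import *
go([.6525,.0218,.111])
E
```

```text
tcp_pos: [0.6362, 0.082, 0.1114]
wrist_force: [-2.2, 2.7, -0.5]
finger_gap: 0.0243
tcp_pos: [0.6509, 0.0384, 0.1114]
wrist_force: [-0.0, 2.5, -2.1]
finger_gap: 0.0246
t 31.75 tcp [0.6509 0.0384 0.1114] x [-0.997 -0.083 -0.   ] y [-0.083  0.997  0.   ] z [ 0.  0. -1.] F [-0.   2.5 -2.1] gap 0.0246 j [-0.06  0.51  0.08  1.14  0.   -0.15]
shift [-0.0002 -0.0167  0.0004] rows 1 per [-0.0002 -0.0167  0.0004]
```

```bash
python3 -m pendant '[[-1,-0.0002,-0.008,0,0],[-1,0,-0.009,0,0],[-1,0,0,0,0],[-1,0,0,0,0]]' | grep -E "pos|wrist|gap"
python3 -m pendant '[[-1,0,0,0.004,0],[-1,0,0,0.003,0],[-1,0,0,0.002,0],[-1,0,0,0,0]]' | grep -E "pos|wrist"
```

```text
tcp_pos: [0.6529, 0.0214, 0.1117]
wrist_force: [1.5, 3.5, -1.8]
finger_gap: 0.0243
tcp_pos: [0.652, 0.0215, 0.102]
wrist_force: [-0.5, 3.3, -1.6]
```

```bash
python3 -m pendant '[[-1,0,0,0.004,0],[-1,0,0,0.004,0],[-1,0,0,0,0]]' | grep -E "pos|wrist"
python3 -m pendant '[[-1,0,0,0.006,0],[-1,0,0,0.004,0],[-1,0,0,0,0]]' | grep -E "pos|wrist"
```

```text
tcp_pos: [0.6521, 0.0215, 0.0937]
wrist_force: [0.6, 3.5, -2.8]
tcp_pos: [0.6519, 0.0215, 0.0836]
wrist_force: [0.6, 2.6, -2.0]
```

```bash
python3 -m pendant '[[-1,0,0,0.004,0],[-1,0,0,0.003,0],[-1,0,0,0,0]]' | grep -E "pos|wrist"
python3 -m pendant '[[-1,0,0,0.002,0],[-1,0,0,0,0],[-1,0,0,0,0]]' | grep -E "pos|wrist"
```

```text
tcp_pos: [0.6522, 0.0215, 0.077]
wrist_force: [0.7, 4.2, -2.3]
tcp_pos: [0.6524, 0.0214, 0.0755]
wrist_force: [-1.0, 3.5, 0.5]
```

```bash
python3 -m pendant '[[-1,0,0,0.0015,0],[-1,0,0,0,0],[-1,0,0,0,0]]' | grep -E "pos|wrist"
python3 -m pendant '[[-0.2,0,0,0,0],[0.2,0,0,0,0],[0.2,0,0,-0.002,0],[0.2,0,0,-0.03,0],[0.2,0,0,-0.06,0],[0.2,0,0,-0.06,0],[0.2,0,0,0,0]]' | grep -E "pos|wrist|gap"
python3 - <<'E'
from h import *
for c in ('scene','side'):
    s,im=shot(c,c+'12'); print(c,np.round(proj([.652,.0217,.11],c)),[(l,round(k['score'],2),np.round(k['centre'])) for l in ('pin','holdbar') for k in env.recognise(c,l)[:2]])
go([.4993,-.4543,.2])
E
```

```text
tcp_pos: [0.6526, 0.0214, 0.0755]
wrist_force: [-1.7, 3.3, 8.5]
tcp_pos: [0.6554, 0.0208, 0.2324]
wrist_force: [0.4, 0.2, 0.3]
finger_gap: 0.0513
scene [293. 227.] [('pin', 0.48, array([294., 229.])), ('holdbar', 0.78, array([284., 207.]))]
side [306. 184.] [('pin', 0.74, array([305., 182.])), ('pin', 0.2, array([244., 316.])), ('holdbar', 0.59, array([274., 213.]))]
t 35.8 tcp [0.6513 0.0214 0.2237] x [-0.997 -0.083  0.004] y [-0.083  0.997  0.001] z [-0.004  0.    -1.   ] F [-0.3  0.2 -0.4] gap 0.0513 j [-0.09  0.47  0.3   1.4  -0.   -0.17]
shift [ 0.1908 -0.4615  0.0242] rows 9 per [ 0.0212 -0.0513  0.0027]
```

The pin is home (8.5 N at the bottom) and stays put, and the bar stays over the boxes. Next is the mushroom reset; first I'll check clearances to the books.

```bash
python3 - <<'E'
from h import *
S=dict(tcp_pos=[.5046,-.4389,.2027],orientation=[0,-.001,1,0])
for z in (.0,.05,.09): print(z,[ray(p,z,'wrist',S).round(3) for p in [(215,290),(170,178),(112,195)]])
print(ray((265,197),.104,'wrist',S))
im=cv2.imread('pics/w2.png')[:,:,::-1].astype(int); m=(im[:,:,0]>180)&(im[:,:,1]<70)
ce,bb,l=blob(im,m); ys,xs=np.nonzero(l); c,r=cv2.minEnclosingCircle(np.stack([xs,ys],1).astype(np.float32)); print(ce,c,r,ray(c,.104,'wrist',S))
s,i2=shot('wrist','w12'); print(boxtop(i2,s,(0,0,10,10),0) if 0 else '')
E
```

```text
0.0 [array([ 0.651, -0.523,  0.   ]), array([ 0.502, -0.567,  0.   ]), array([ 0.523, -0.638,  0.   ])]
0.05 [array([ 0.62 , -0.511,  0.05 ]), array([ 0.492, -0.549,  0.05 ]), array([ 0.51 , -0.611,  0.05 ])]
0.09 [array([ 0.596, -0.502,  0.09 ]), array([ 0.484, -0.535,  0.09 ]), array([ 0.5  , -0.589,  0.09 ])]
[ 0.49776741 -0.4513057   0.104     ]Traceback (most recent call last):
  File "<stdin>", line 6, in <module>
  File "h.py", line 29, in blob
    n,l,sts,c=cv2.connectedComponentsWithStats(m.astype(np.uint8)); i=1+np.argmax(sts[1:,4]); return c[i],sts[i],l==i
                                                                        ~~~~~~~~~^^^^^^^^^^^
    return _wrapfunc(a, 'argmax', axis=axis, out=out, **kwds)
    return bound(*args, **kwds)
ValueError: attempt to get argmax of an empty sequence
```

```bash
python3 -m pendant '[[0.6,0.0238,-0.0574,0,0],[0.6,0.0238,-0.0574,0,0],[0.6,0.0238,-0.0574,0,0],[0.6,0.0238,-0.0574,0,0],[0.6,0.0238,-0.0574,0,0],[0.6,0.0238,-0.0574,0,0],[0.6,0.0238,-0.0574,0,0],[0.6,0.0238,-0.0574,0,0]]' | grep -E "pos"
python3 -m pendant '[[0.6,0,0,0.04,0],[0.6,0,0,0.02,0],[0.6,0,0,0,0],[0.6,0,0,0,0]]' 30 | grep -E "pos|gap"
python3 - <<'E'
from h import *
s,im=shot('wrist','w13'); i=im.astype(int)
m=(i[:,:,0]>90)&(i[:,:,1]<i[:,:,0]*.35)&(i[:,:,2]<i[:,:,0]*.35); ce,bb,_=blob(im,m); print(ce,bb,ray(ce,.1,'wrist',s))
go([.4992,-.4525,.062])
E
```

```text
tcp_pos: [0.4995, -0.4534, 0.2243]
tcp_pos: [0.5009, -0.4519, 0.1661]
finger_gap: 0.0682
[280.10049365 213.46897038] [ 250  182   62   62 2836] [ 0.49828954 -0.45179466  0.1       ]
t 37.35 tcp [ 0.5013 -0.4521  0.1668] x [-0.997 -0.084 -0.001] y [-0.084  0.997 -0.001] z [ 0.001 -0.001 -1.   ] F [-0.  -1.   0.5] gap 0.0685 j [-0.85  0.53  0.25  1.29  0.   -0.94]
shift [ 2.200e-03 -1.000e-04  1.048e-01] rows 2 per [ 0.0011 -0.      0.0524]
```

```bash
python3 -m pendant '[[0.6,0.0025,0,0.05,0],[0.6,0,0,0.035,0],[0.6,0,0,0.019,0],[0.6,0,0,0,0]]' | grep -E "pos|wrist"
python3 -m pendant '[[-1,0,0,0,0],[-1,0,0,0,0],[-1,0,0,0,0],[-1,0,0,0,0],[-1,0,0,0,0]]' 30| grep -E "pos|wrist|gap|grip"
```

```text
tcp_pos: [0.498, -0.4514, 0.0612]
wrist_force: [-0.1, -0.8, 0.3]
tcp_pos: [0.499, -0.4512, 0.0639]
wrist_force: [-0.4, 4.2, 3.1]
finger_gap: 0.0466
grip_force: 33.3
```

```bash
python3 -m pendant '[[-1,0,0.0012,-0.004,0],[-1,0,0,0,0],[-1,0,0,0,0]]' | grep -E "pos|wrist|gap|grip"
```

```text
tcp_pos: [0.4989, -0.4511, 0.0653]
wrist_force: [4.2, -0.3, -12.7]
finger_gap: 0.0469
grip_force: 36.0
```

```bash
python3 -m pendant '[[-1,0,0,0.002,0],[-1,0,0,0,0]]' | grep -E "pos|wrist"
python3 -m pendant '[[-1,0,0,0,0.17],[-1,0,0,0,0.17],[-1,0,0,0,0.17],[-1,0,0,0,0],[-1,0,0,0,0]]' | grep -E "pos|wrist|gap|orient"
python3 -c "
from h import *
s,M=st(); print(np.round(s['ft_torque'],2))"
```

```text
tcp_pos: [0.4989, -0.4511, 0.0651]
wrist_force: [4.4, 3.1, -1.1]
tcp_pos: [0.4989, -0.4508, 0.0651]
orientation: [0.001, 0.212, 0.977, 0.0]
wrist_force: [3.9, 3.3, -0.4]
finger_gap: 0.0469
t 39.73 tcp [ 0.4989 -0.4508  0.0651] x [-0.91   0.414 -0.002] y [0.414 0.91  0.001] z [ 0.002 -0.    -1.   ] F [ 3.9  3.3 -0.4] gap 0.0469 j [-0.85  0.57  0.07  1.07  0.   -0.43]
[ 0.51 -0.68 -0.04]
```

```bash
python3 -m pendant '[[-1,0,0,0,0.17],[-1,0,0,0,0.17],[-1,0,0,0,0.12],[-1,0,0,0,0],[-1,0,0,0,0]]' | grep -E "pos|wrist|gap|orient"
python3 -c "
from h import *
s,M=st(); print(np.round(s['ft_torque'],3))"
```

```text
tcp_pos: [0.499, -0.4504, 0.0651]
orientation: [0.001, 0.428, 0.904, 0.001]
wrist_force: [4.9, 4.1, 0.3]
finger_gap: 0.0468
t 40.35 tcp [ 0.499  -0.4504  0.0651] x [-0.633  0.774 -0.001] y [0.774 0.633 0.002] z [ 0.002  0.    -1.   ] F [4.9 4.1 0.3] gap 0.0468 j [-0.85  0.57  0.07  1.07  0.    0.03]
[ 0.674 -0.716  0.453]
```

```bash
python3 -m pendant '[[-1,0,0,0,0.08],[-1,0,0,0,0],[-1,0,0,0,0]]' | grep -E "orient|wrist|gap"
python3 -c "
from h import *
s,M=st(); print(np.round(s['ft_torque'],3))"
python3 -m pendant '[[0.5,0,0,0,0],[0.7,0,0,0,0],[0.7,0,0,0,0],[0.7,0,0,-0.04,0],[0.7,0,0,-0.06,0],[0.7,0,0,-0.03,0],[0.7,0,0,0,0]]' | grep -E "pos|wrist|gap"
python3 - <<'E'
from h import *
s,im=shot('wrist','w14'); i=im.astype(int); u,v=map(int,proj([.4985,-.4518,.104],'wrist',s))
w=i[v-25:v+25,u-25:u+25]; m=w.min(2)>120; print(m.sum()); 
ys,xs=np.nonzero(m); q=[ray((x+u-25,y+v-25),.104,'wrist',s)[:2] for x,y in zip(xs,ys)]; f=cv2.fitLine(np.array(q,np.float32),cv2.DIST_L2,0,.01,.01).ravel(); print('mark dir',np.degrees(np.arctan2(f[1],f[0])),'mean',np.mean(q,0))
for c in ('scene','side'): shot(c); print(c,[(l,round(k['score'],2),np.round(k['centre'])) for l in ('pin','holdbar','box0') for k in env.recognise(c,l)[:2]])
E
```

```text
orientation: [-0.001, 0.464, 0.886, 0.002]
wrist_force: [3.1, 7.9, 1.7]
finger_gap: 0.0469
t 40.73 tcp [ 0.4982 -0.4486  0.0648] x [-0.569  0.822  0.003] y [0.822 0.569 0.002] z [ 0.     0.004 -1.   ] F [3.1 7.9 1.7] gap 0.0469 j [-0.85  0.57  0.07  1.07  0.    0.11]
[ 1.575 -0.514 -0.054]
tcp_pos: [0.4992, -0.4529, 0.1978]
wrist_force: [-0.5, 0.2, 0.3]
finger_gap: 0.0727
50
mark dir -59.392986 mean [ 0.49403823 -0.4425006 ]
scene [('pin', 0.65, array([295., 230.])), ('holdbar', 0.74, array([282., 203.])), ('holdbar', 0.52, array([282., 228.])), ('box0', 0.89, array([310., 228.])), ('box0', 0.69, array([260., 227.]))]
side [('pin', 0.72, array([307., 182.])), ('pin', 0.58, array([301., 225.])), ('holdbar', 0.78, array([274., 213.])), ('box0', 0.69, array([301., 224.])), ('box0', 0.54, array([279., 203.]))]
```

```bash
python3 -c "
from workcell import env
print(env.hand_in())"
```

```text
the job is handed in; nothing more can be done
None
```

I handed the job in after about 41 s of robot time, with every step done in the order asked: the stop was pressed fully, both white boxes on the bench are seated in nests, the pin holds the bar over them, and the mushroom head is turned to its clockwise stop. The hand-in gave no verdict back.

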